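# Work a stuck eyepiece loose from its cleaning stand

## Robot

A 7-joint arm with a two-finger parallel gripper is mounted at the origin on a cart in front of the work surface, level with it; the furniture and walls round the work are solid. World frame = base frame: x ahead of the robot, y to its left, z up, the work surface at z = 0. Lengths are in m, angles in rad, forces in N, time in s.
With the tool pointing down it reaches from about 0.425 to 0.875 m from the base axis. Payload 9.9 kg.
Tool frame: the origin (TCP) lies midway between the tips of the shut fingers; the grasp point (between the pads) lies 19 mm behind it; z points along the fingers, y is the line along which they close (so a half turn about z gives the same grasp; the last joint's range is limited). The gripper opens to 85 mm and grips with 20 to 120 N. Pads are 22 mm wide; open, the fingers measure 114 mm over their backs; the gripper's body (76 mm by 85 mm) begins 54 mm behind the grasp point. The pads swing forward as they close: fully open they stand 13 mm farther back than shut.
Start: joints at [-1.211, 0.576, 0.025, 1.437, -0.015, 1.129, -0.057], TCP at [0.29, 0.61, 0.199] pointing down, gripper open.
Joint ranges: [-2.76, 2.76], [-0.34, 2.15], [-1.52, 1.57], [0.19, 2.46], [-1.09, 4.23], [0.17, 1.99], [-2.82, 2.82]. Speed limits (rad/s): [2.22, 2.22, 3.01, 3.01, 3.14, 3.14, 3.14].

## Interface

Orientations are given as [roll, pitch, yaw] about the fixed x, y, z axes, in that order (R = Rz(yaw) Ry(pitch) Rx(roll)).
In Python, from bench import r, vision, ticket gives the robot as it stands. The module is installed in compiled form; this text tells all that it offers.
- The arm moves only by the tool move_arm, never from a script. Its argument "series" is a list that holds one entry, the list of rows, each a list of 7 numbers: the shift along the tool's x, y, z in m, then the turn, a rotation vector about the tool's x, y, z in rad, then the finger opening in m, from 0 to 0.0854. In form: [[[x, y, z, rx, ry, rz, claw], ...]]. A call has exactly 8 rows; each row is the pose to reach, as a shift and turn from the pose commanded when the call began, along the tool's axes at that moment; what a row does not reach only later rows make up. A row lasts 1/10 s, in which the tool goes at most 50 mm and 8.59 degrees, less where a joint would pass 70% of its speed; a pose out of reach is approached as far as the arm can. A call with a gripper value outside its range is refused whole. The fingers move at their own pace and stop on an object; "squeeze" is the grip in N (left out, the last holds). Time passes only in rows, so rows that repeat a pose let the fingers close, or fill a call up. It gives the time, the measured TCP pose, the force, the opening and the grip force at its end, in the units of the state.
- r.read_state(): the state, without advancing time (a new reading comes with each control period).
- vision.read_camera(name): name is "side" or "top"; returns the picture (420x560x3 uint8, red, green, blue); there is no depth.
- vision.camera_params(name): a dict with "camera_matrix" (3x3 intrinsics, pixels), "R" (3x3) and "t" (3): a world point X has camera coordinates R X + t. Camera axes: x right, y down, z forward; pixel columns grow to the right and rows downward; lengths in m; the calibration is good to about 2 mm. A picture is of the moment at which its call begins. camera_params takes no time and is no camera call.
- ticket.job_done(): hands the job in; it is judged then, once.
The state is a dict: "time": time; "joint_positions": joint angles; "joint_vel": joint speeds; "tau": joint torques, N m; "tool_pos": TCP position; "eef_rot": TCP orientation; "force": force on the tool from outside, world axes, zero at the start; "ft_torque": the same for the moment, N m; "gripper_width": finger opening in m; "grip_force": force on a finger pad.
Only numpy, scipy, OpenCV 4.12 (cv2) and the standard library are available. Lean on these libraries where they do the work, as an engineer would, in place of code of your own. Each camera call takes 0.05 s, during which the arm holds its last target. There are 200 camera calls.

## Task

Slide the eyepiece stand along the bench, never lifting or tipping it, from between the two tape strips to the cleaning place inside the four tape corners. The eyepiece is stuck in the stand's socket and a straight pull would only bring the stand up with it, so rock it side to side, easing it up a little at each swing, until it frees while the stand stays down on the bench. Finish still gripping the eyepiece, upright and at rest, just clear above the socket (a finger's breadth), and do not disturb the other things.

Things in the scene. Friction and masses are not known exactly. Their poses are not given: they have to be found in the camera images.
- holder: Eyepiece stand, steel, 0.95 kg, loose on the bench: round foot 124 mm across and 12 mm thick, plain sleeve 53 mm across rising from its middle to 38 mm. Origin: centre of the underside, z up. The bore (38 mm wide) has its floor 16 mm above the origin; four sprung pads, 21 to 27 mm above the origin, pinch the barrel, so pulling straight up needs about 13 N and lifts the stand.
- eyepiece: Microscope eyepiece standing barrel down in the stand, 85 g, 59 mm long: black eyecup 43 mm across on top (29 mm long, the part to grip, 46 to 75 mm above the bench), light barrel 31.6 mm across below it (30 mm long). Origin: centre of the eyecup's outer face, the top; its z axis points down along the barrel.
- barrel_end (a point): Centre of the eyepiece barrel's lower end face; seated it rests on the bore floor 16 mm above the stand's origin. The pads let go once it is 27 mm above it, the sleeve once it is 38 mm above it. There is room to lean it about 0.2 rad in the bore, pivoting at the pads (24 mm above the stand's origin); leaning about 0.13 rad each way and rising 2 mm a swing frees it in 6 to 9 swings.
- socket_mouth (a point): Centre of the sleeve's open top, 38 mm above the stand's underside, moves with the stand; z up.
- work_mark: Cleaning place: four L-shaped corners of masking tape on the bench, 150 mm square inside (13 mm of room round the stand's foot). Origin: its centre on the bench top; x and y along the sides of the square. Flat, can be slid over.
- park_mark: Parking place where the stand begins: two parallel strips of masking tape 150 mm apart. Origin: centre between them on the bench top, x along the strips. Flat, can be slid over.
- lens_tissue: Bystander: flat carton 66x112x18 mm behind the cleaning place. Origin: centre of its underside.
- dropper: Bystander: dropper bottle 28 mm across, 78 mm high, behind the cleaning place. Origin: centre of its underside.
- canister: Bystander: objective canister 41 mm across, 55 mm high, behind the parking place. Origin: centre of its underside.
- dust_cap: Bystander: black cap 33 mm across, 12 mm high, behind the parking place. Origin: centre of its underside.
- blower_bulb: Bystander: rubber blower, 47x118x47 mm, lying to the left. Origin: centre of its underside.
- mouse: Bystander: computer mouse 60x108x36 mm, lying to the right. Origin: centre of its underside.
Not all that is in view belongs to the job. What is shaped like the eyepiece but purple is not meant. There is more than one size of the holder; the one meant has the size given above.

How it is judged:
By the outcome, as a careful person would: the job done as asked, in the order asked, and still so for the second after the job is handed in, while the arm keeps its last pose, push and grip.
It also fails if it takes over 51 s, if anything falls off the work surface, if the arm or the gripper's body presses on something with over 40 N, if the wrist force passes 120 N, or if a joint passes its speed limit or range.

## Working session

There is one attempt and no reset: what is moved stays moved. The work goes in short steps, Python scripts to look and compute and a tool call to move; the robot and the scene stay as the last step left them, time stands still between calls to the robot, and variables do not carry over. Pictures are saved under pics/ and viewed, at most 10 in all, crops included, and the job is handed in when it is done.

Besides the shell and the picture viewer there is one more tool, called after ">>>" as name(argument=value, ...), one argument or row to a line, values as JSON. move_arm: Moves the arm, as the interface text tells. Its arguments: {"type":"object","properties":{"series":{"type":"array"},"squeeze":{"type":"number"}},"required":["series"]}

```bash
mkdir -p pics; python3 - <<'E'
from bench import r,vision
import cv2,numpy as np
for n in("top","side"):
    im=vision.read_camera(n); cv2.imwrite(f"pics/{n}0.png",cv2.resize(im[:,:,::-1],None,fx=1.42,fy=1.42))
    cv2.imwrite(f"pics/{n}0_raw.png",im[:,:,::-1])
    p=vision.camera_params(n); print(n,p, -np.array(p["R"]).T@np.array(p["t"]))
print(r.read_state())
E
```

```text
top {'camera_matrix': array([[466.55390246,   0.        , 279.97699657],
       [  0.        , 466.55390246, 206.20989654],
       [  0.        ,   0.        ,   1.        ]]), 'R': array([[ 2.26080160e-02, -9.99735388e-01,  4.24641425e-03],
       [-9.88796011e-01, -2.29871130e-02, -1.47492512e-01],
       [ 1.47551097e-01, -8.64324394e-04, -9.89054057e-01]]), 't': array([-0.06835539,  0.5079195 ,  1.43940974])} [ 0.29138767 -0.05541758  1.49885863]
side {'camera_matrix': array([[463.44541705,   0.        , 274.04219866],
       [  0.        , 463.44541705, 208.22121296],
       [  0.        ,   0.        ,   1.        ]]), 'R': array([[-0.9996447 , -0.0048165 ,  0.02621602],
       [-0.02521509,  0.48974725, -0.87149976],
       [-0.00864165, -0.87185116, -0.48969469]]), 't': array([0.51361981, 0.10922899, 1.32246995])} [0.52761985 1.10197621 0.72933448]
{'time': 0.1, 'joint_positions': array([-1.21081661,  0.57643823,  0.02482507,  1.43781897, -0.01500744,
        1.12898956, -0.05649615]), 'joint_vel': array([ 0.0006259 ,  0.00021353,  0.00041326, -0.00344613,  0.00059848,
        0.00039477, -0.00083984]), 'tau': array([ 5.42175767e-03, -7.67304683e+01,  2.25745708e+00, -2.86605263e+01,
        1.57332234e-02,  8.66401271e-03, -4.86403349e-05]), 'tool_pos': array([0.28960392, 0.60922094, 0.19793678]), 'eef_rot': array([-3.14012363e+00,  5.58537457e-05,  2.69786491e+00]), 'force': array([-1.17718841,  0.56127548,  0.09966059]), 'ft_torque': array([0.00905605, 0.03017221, 0.03780928]), 'grip_force': 0.0, 'gripper_width': 0.08538295185495065}
```

View pics/top0.png

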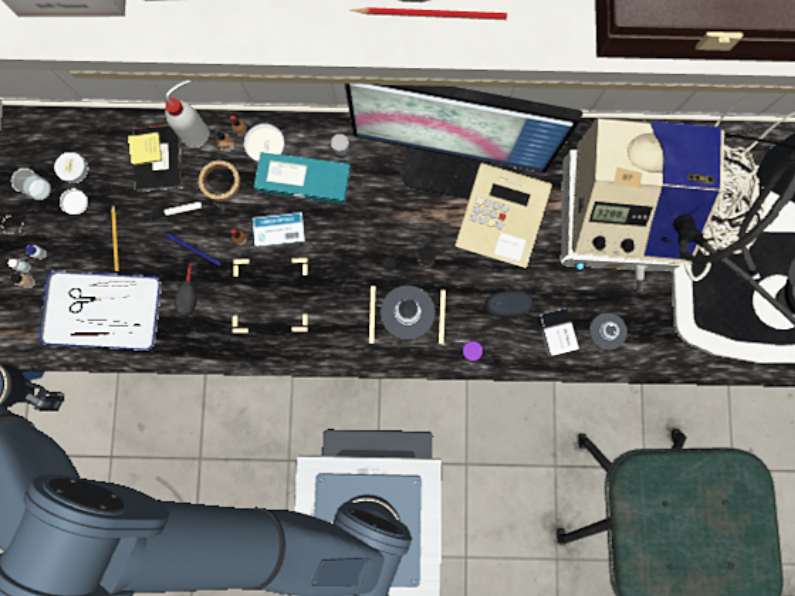

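View pics/side0.png

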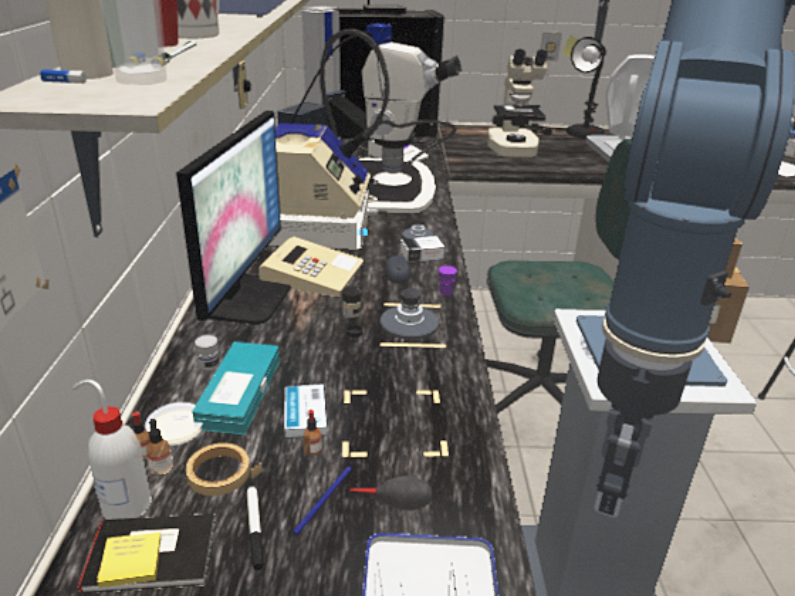

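Top view (×1.42 pixels): the stand with the black eyepiece is at (407,311), between the strips at x≈373 and x≈442. The tape corners span (233–308, 260–330). Candidates for the eyepiece and stand:
- The stand at (407,311), between the strips.
- The small stand at (608,331).
- The purple look-alike at (473,351).

The description fits the first one. I'll measure it and check it in a close crop.

```bash
cat > h.py <<'E'
import numpy as np,cv2
from bench import r,vision
def ray(n,uv,z):
    p=vision.camera_params(n);R=np.array(p["R"]);c=-R.T@np.array(p["t"])
    d=R.T@np.linalg.inv(p["camera_matrix"])@np.array([uv[0],uv[1],1.])
    return (c+d*(z-c[2])/d[2])
def proj(n,X):
    p=vision.camera_params(n);q=p["camera_matrix"]@(p["R"]@np.array(X)+p["t"]);return q[:2]/q[2]
E
python3 - <<'E'
from h import *
t=cv2.imread("pics/top0_raw.png");s=cv2.imread("pics/side0_raw.png")
a=cv2.resize(t[170:260,150:350],None,fx=4,fy=4,interpolation=cv2.INTER_CUBIC)
b=cv2.resize(s[190:260,255:325],(420,420)[::-1],interpolation=cv2.INTER_CUBIC)[:240]
b=cv2.copyMakeBorder(b,0,0,0,380,cv2.BORDER_CONSTANT)
cv2.imwrite("pics/crop.png",np.vstack([a,b]))
for n,im,roi in(("top",t,(160,170,320,250)),("side",s,(235,205,325,330))):
    hsv=cv2.cvtColor(im,cv2.COLOR_BGR2HSV)
    m=cv2.inRange(hsv,(12,40,140),(35,200,255))
    k,l,st,c=cv2.connectedComponentsWithStats(m)
    for i in range(1,k):
        x,y=c[i]
        if roi[0]<x<roi[2] and roi[1]<y<roi[3] and st[i,4]>8:
            x0,y0,w,h=st[i,:4]
            print(n,c[i].round(1),st[i],ray(n,c[i],0).round(4)[:2],"corners",ray(n,(x0-.5,y0-.5),0)[:2].round(3),ray(n,(x0+w-.5,y0+h-.5),0)[:2].round(3))
# foot: grey blob
hsv=cv2.cvtColor(t,cv2.COLOR_BGR2HSV)
print(hsv[219,262:312].tolist())
E
```

```text
top [210.9 182.6] [205 181  12   4  31] [0.5878 0.1709] corners [0.594 0.192] [0.582 0.152]
top [169.1 183.5] [164 182  12   4  35] [0.5815 0.3072] corners [0.588 0.326] [0.575 0.286]
top [165.4 190.4] [164 187   4   8  25] [0.5586 0.3179] corners [0.571 0.325] [0.545 0.31 ]
top [214.6 189.2] [213 186   4   8  24] [0.5661 0.1579] corners [0.578 0.165] [0.552 0.151]
top [261.8 221.9] [260 201   5  41  95] [0.4624 0.0009] corners [0.532 0.01 ] [ 0.399 -0.01 ]
top [311.  222.7] [309 204   5  39  92] [ 0.4634 -0.1583] corners [ 0.526 -0.149] [ 0.4   -0.167]
top [214.6 224.5] [213 221   4   8  24] [0.4504 0.1529] corners [0.463 0.16 ] [0.438 0.146]
top [165.1 225.3] [163 222   5   8  21] [0.4442 0.3123] corners [0.456 0.321] [0.431 0.304]
top [168.9 232.5] [164 231  11   4  32] [0.4211 0.2987] corners [0.427 0.316] [0.415 0.28 ]
top [210.5 231.6] [205 230  12   4  30] [0.4272 0.1652] corners [0.433 0.185] [0.421 0.145]
side [276.  213.9] [270 213  13   3  31] [ 0.5084 -0.1606] corners [ 0.529 -0.168] [ 0.488 -0.151]
side [303.1 214.9] [295 214  16   3  40] [ 0.4233 -0.1584] corners [ 0.45
[... 927 characters left out ...]
[30, 21, 36], [90, 5, 51], [104, 30, 93], [106, 31, 107], [108, 30, 103], [109, 27, 103], [104, 33, 102], [105, 30, 102], [106, 28, 102], [109, 27, 103], [104, 33, 99], [104, 22, 128], [105, 18, 141], [106, 18, 207], [107, 18, 193], [105, 6, 80], [110, 13, 59], [105, 8, 63], [100, 12, 66], [120, 7, 71], [120, 10, 73], [120, 11, 70], [105, 15, 67], [110, 11, 69], [105, 8, 67], [120, 12, 63], [130, 14, 53], [111, 20, 91], [106, 19, 203], [105, 8, 255], [104, 16, 201], [106, 32, 88], [106, 28, 101], [109, 27, 104], [106, 27, 103], [105, 25, 102], [107, 23, 102], [108, 30, 102], [105, 29, 105], [103, 23, 99], [105, 15, 66], [10, 48, 32], [150, 12, 22], [20, 56, 55], [25, 67, 254], [30, 11, 255]]
```

View pics/crop.png

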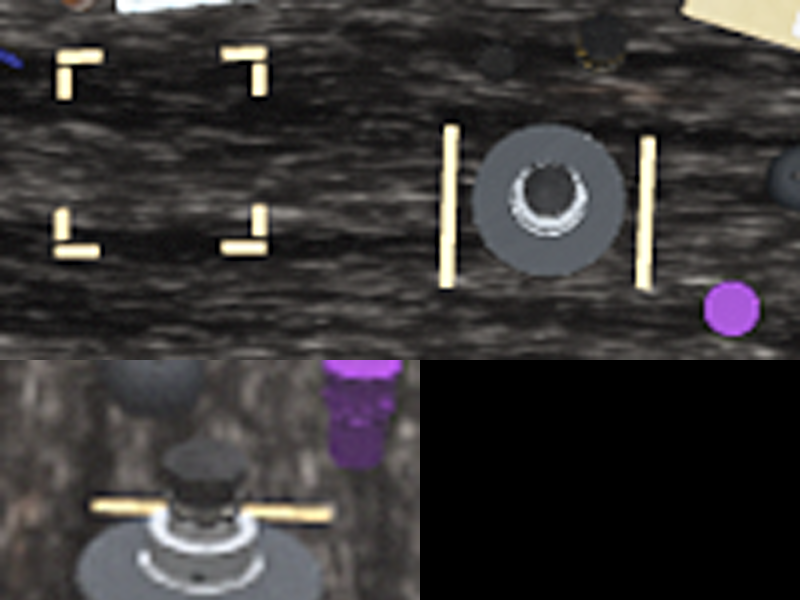

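The crop confirms the choice. The foot is about 151/4 px, or roughly 121 mm across, and it sits between the strips with a black eyecup. The purple piece stands apart at crop (732,308). Next I'll fit the centres and work out the approach.

```bash
cat >> h.py <<'E'
from scipy.spatial.transform import Rotation as Ro
def shift(target,yaw=None,quiet=0):
    s=r.read_state();R=Ro.from_euler("xyz",s["eef_rot"])
    d=R.as_matrix().T@(np.array(target)-s["tool_pos"]);o=[d.round(4)]
    if yaw is not None:
        o.append((R.inv()*Ro.from_euler("xyz",[np.pi,0,yaw])).as_rotvec().round(4))
    return o
E
python3 - <<'E'
from h import *
t=cv2.imread("pics/top0_raw.png");s=cv2.imread("pics/side0_raw.png")
def blobs(n,im,mask,roi,z):
    x0,y0,x1,y1=roi;mm=np.zeros_like(mask);mm[y0:y1,x0:x1]=mask[y0:y1,x0:x1]
    mm=cv2.morphologyEx(mm,cv2.MORPH_OPEN,np.ones((3,3)))
    c=max(cv2.findContours(mm,0,1)[0],key=cv2.contourArea)
    (u,v),ax,_=cv2.fitEllipse(cv2.convexHull(c));P=ray(n,(u,v),z)
    print(n,(u,v),ax,P.round(4),ray(n,(u-ax[0]/2,v),z).round(4)[:2],ray(n,(u+ax[0]/2,v),z).round(4)[:2])
h=cv2.cvtColor(t,cv2.COLOR_BGR2HSV)
blobs("top",t,cv2.inRange(h,(95,12,58),(125,60,255)),(265,195,309,245),.012)
blobs("top",t,cv2.inRange(h,(0,0,40),(180,16,85)),(279,208,297,226),.075)
h=cv2.cvtColor(s,cv2.COLOR_BGR2HSV)
blobs("side",s,cv2.inRange(h,(95,12,50),(125,60,140)),(262,215,316,243),.012)
blobs("side",s,cv2.inRange(h,(0,0,40),(180,40,90)),(280,201,300,212),.075)
for X in([.47,-.08,.075],[.4485,-.08,.075],[.4915,-.08,.075]): print(proj("side",X),proj("top",X))
E
```

```text
top (286.6534423828125, 219.4720916748047) (37.946205139160156, 38.42588424682617) [ 0.4707 -0.0791  0.012 ] [ 0.4693 -0.0182] [ 0.4721 -0.14  ]
top (286.6492004394531, 218.86865234375) (5.975573539733887, 12.551362991333008) [ 0.465  -0.0781  0.075 ] [ 0.4647 -0.0689] [ 0.4652 -0.0872]
side (288.2792663574219, 225.56101989746094) (21.184127807617188, 41.18891143798828) [ 0.4722 -0.0723  0.012 ] [ 0.5036 -0.0708] [ 0.4407 -0.0738]
side (286.45159912109375, 207.50537109375) (13.860915184020996, 18.69862937927246) [ 0.4802 -0.0691  0.075 ] [ 0.5002 -0.068 ] [ 0.46   -0.0701]
[289.86440383 205.76434021] [287.31610468 217.25461413]
[297.23158701 205.95056298] [287.17394605 224.20796642]
[282.49519468 205.57806623] [287.457636   210.33194501]
```

```bash
python3 -c "
from h import *
print(shift([.4715,-.079,.17],np.pi))"
```

```text
[array([-0.4597, -0.5434,  0.0288]), array([-1.500e-03, -3.000e-04, -4.437e-01])]
```

>>> move_arm(
  series=[
    [[-0.029, -0.034, 0.0018, 0, 0, -0.028, 0.0854], [-0.0575, -0.068, 0.0036, 0, 0, -0.055, 0.0854], [-0.086, -0.102, 0.0054, 0, 0, -0.083, 0.0854], [-0.115, -0.136, 0.0072, 0, 0, -0.111, 0.0854], [-0.144, -0.17, 0.009, 0, 0, -0.139, 0.0854], [-0.172, -0.204, 0.0108, 0, 0, -0.166, 0.0854], [-0.201, -0.238, 0.0126, 0, 0, -0.194, 0.0854], [-0.23, -0.272, 0.0144, 0, 0, -0.222, 0.0854]],
  ],
)

```text
time: 0.9
tool_pos: [0.3808, 0.2633, 0.1842]
eef_rot: [-3.141, -0.0, 2.921]
force: [1.0, -0.1, 0.4]
gripper_width: 0.0855
grip_force: 0.0
```

```bash
python3 -c "
from h import *
print(r.read_state()['tool_pos'],r.read_state()['joint_positions'],shift([.4715,-.079,.17],np.pi))"
```

```text
[0.38078532 0.26334663 0.18415048] [-0.7156466   0.28014635  0.01182971  1.99477792 -0.00419062  0.86685823
  0.64871736] [array([-0.1634, -0.3142,  0.0142]), array([-2.000e-04, -1.000e-04, -2.205e-01])]
```

>>> move_arm(
  series=[
    [[-0.021, -0.04, 0.0018, 0, 0, -0.028, 0.0854], [-0.042, -0.08, 0.0036, 0, 0, -0.055, 0.0854], [-0.063, -0.12, 0.0054, 0, 0, -0.083, 0.0854], [-0.084, -0.16, 0.0072, 0, 0, -0.111, 0.0854], [-0.105, -0.2, 0.009, 0, 0, -0.139, 0.0854], [-0.125, -0.24, 0.0108, 0, 0, -0.166, 0.0854], [-0.145, -0.28, 0.0126, 0, 0, -0.194, 0.0854], [-0.1634, -0.3142, 0.0142, 0, 0, -0.2205, 0.0854]],
  ],
)

```text
time: 1.7
tool_pos: [0.471, -0.0797, 0.17]
eef_rot: [-3.141, -0.0, 3.14]
force: [1.5, 0.3, -0.4]
gripper_width: 0.0852
grip_force: 0.0
```

```bash
python3 -c "
from h import *
print(r.read_state()['joint_positions'],shift([.4715,-.079,.10],np.pi))
im=vision.read_camera('side')
b=cv2.resize(im[120:260,210:370,::-1],None,fx=4,fy=4,interpolation=cv2.INTER_CUBIC)
cv2.imwrite('pics/h1.png',b)"
```

```text
[-0.01258403  0.32013654  0.10862723  1.98491704 -0.04547439  0.83893404
  1.69054928] [array([-0.0005,  0.0007,  0.07  ]), array([-0.0003, -0.0001, -0.0012])]
```

View pics/h1.png

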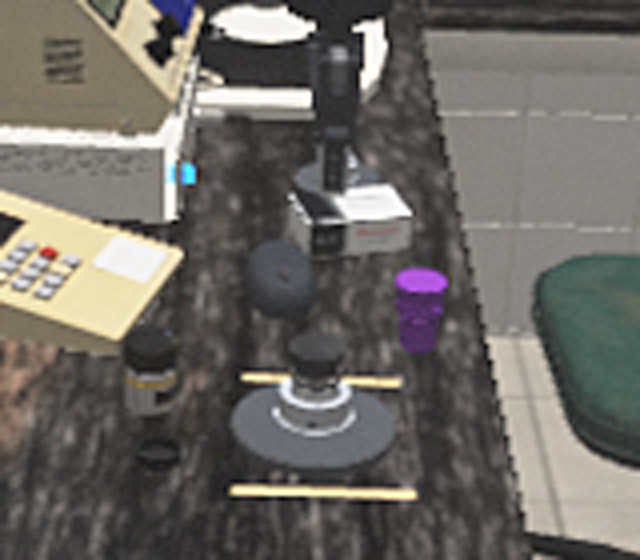

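```bash
python3 -c "
from h import *
for X in ([.471,-.037,.183],[.471,-.122,.183],[.471,-.08,.17],[.4715,-.079,.075],[.4715,-.079,.06]):
  q=proj('side',X);print(X,q,(q-[210,120])*4)"
```

```text
[0.471, -0.037, 0.183] [291.59550643 178.72770409] [326.3820257  234.91081636]
[0.471, -0.122, 0.183] [290.76332119 165.91503093] [323.05328476 183.66012374]
[0.471, -0.08, 0.17] [290.95808315 176.26337823] [323.83233261 225.05351293]
[0.4715, -0.079, 0.075] [289.35856816 205.91781054] [317.43427264 343.67124217]
[0.4715, -0.079, 0.06] [289.14150299 210.39189027] [316.56601197 361.56756108]
```

>>> move_arm(
  series=[
    [[0, 0.001, 0.012, 0, 0, 0, 0.0854], [0, 0.001, 0.024, 0, 0, 0, 0.0854], [0, 0.001, 0.036, 0, 0, 0, 0.0854], [0, 0.001, 0.048, 0, 0, 0, 0.0854], [0, 0.001, 0.06, 0, 0, 0, 0.0854], [0, 0.001, 0.07, 0, 0, 0, 0.0854], [0, 0.001, 0.078, 0, 0, 0, 0.0854], [0, 0.001, 0.08, 0, 0, 0, 0.0854]],
  ],
)

```text
time: 2.55
tool_pos: [0.4706, -0.0761, 0.0893]
eef_rot: [3.142, -0.001, 3.14]
force: [-0.8, -0.7, 0.5]
gripper_width: 0.0854
grip_force: 0.0
```

```bash
python3 -c "
from h import *
im=vision.read_camera('side')
b=cv2.resize(im[140:250,240:340,::-1],None,fx=5,fy=5,interpolation=cv2.INTER_CUBIC)
cv2.imwrite('pics/h2.png',b)
p=r.read_state()['tool_pos'];print(p)
for d in(-.042,.042): print((proj('side',p+[0,d,.013])-[240,140])*5)
"
```

```text
[ 0.47068781 -0.07615156  0.08948406]
[248.54604836 256.91784102]
[252.24359829 325.61035151]
```

View pics/h2.png

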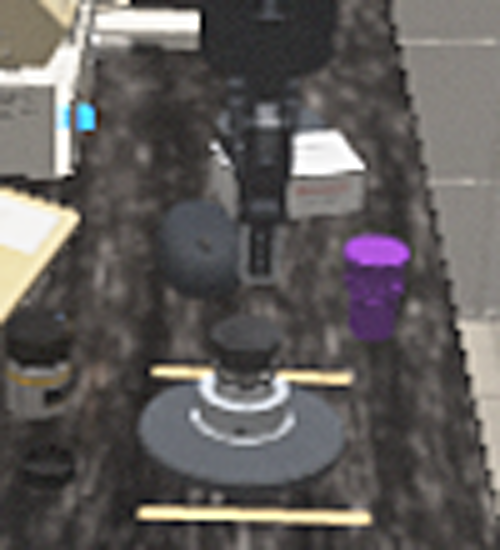

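```bash
python3 -c "
from h import *
for z in(.09,.1,.11,.12,.13,.14): print(ray('side',(292,197),z).round(4))
im=vision.read_camera('top')
b=cv2.resize(im[160:280,220:380,::-1],None,fx=5,fy=5,interpolation=cv2.INTER_CUBIC)
cv2.imwrite('pics/h3.png',b)
s=r.read_state();p=s['tool_pos'];print(p,s['joint_positions'],s['eef_rot'],s['gripper_width'])
for d in(-.042,.042): print((proj('top',p+[0,d,.013])-[220,160])*5)
"
```

```text
[ 0.4637 -0.1066  0.09  ]
[ 0.4647 -0.0877  0.1   ]
[ 0.4657 -0.0688  0.11  ]
[ 0.4667 -0.0499  0.12  ]
[ 0.4677 -0.031   0.13  ]
[ 0.4687 -0.0121  0.14  ]
[ 0.47093146 -0.07621182  0.08993949] [-1.92843480e-03  4.33223642e-01  8.93869884e-02  2.08548015e+00
 -6.39615325e-02  6.25880632e-01  1.70054375e+00] [ 3.14158462e+00 -4.98576701e-04  3.14022092e+00] 0.08529317173204919
[400.85735893 280.44875459]
[261.64078567 277.25014952]
```

View pics/h3.png

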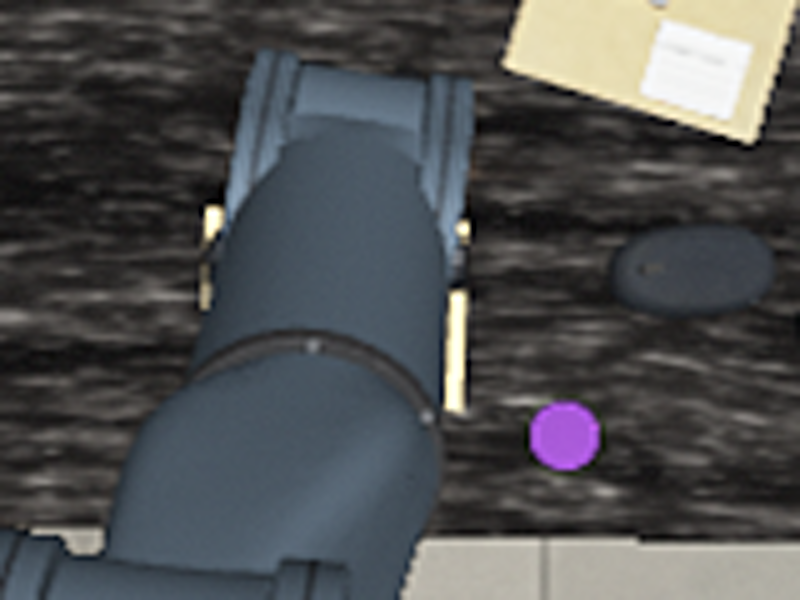

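The top crop shows the finger knuckles symmetric about column 333 (full column 286.6), in line with the eyecup. In the side crop the visible tip at (260,285) looks higher than I expected, so I'll descend part way and look again.

>>> move_arm(
  series=[
    [[0, -0.001, 0.004, 0, 0, 0, 0.0854], [0, -0.002, 0.009, 0, 0, 0, 0.0854], [0, -0.003, 0.014, 0, 0, 0, 0.0854], [0, -0.003, 0.019, 0, 0, 0, 0.0854], [0, -0.003, 0.024, 0, 0, 0, 0.0854], [0, -0.003, 0.028, 0, 0, 0, 0.0854], [0, -0.003, 0.03, 0, 0, 0, 0.0854], [0, -0.003, 0.03, 0, 0, 0, 0.0854]],
  ],
)

```text
time: 3.45
tool_pos: [0.4709, -0.0792, 0.0598]
eef_rot: [3.142, -0.001, 3.14]
force: [0.1, 1.0, -0.1]
gripper_width: 0.0855
grip_force: 0.0
```

```bash
python3 -c "
from h import *
im=vision.read_camera('side')
b=cv2.resize(im[170:250,245:335,::-1],None,fx=7,fy=7,interpolation=cv2.INTER_CUBIC)
b=np.clip(b.astype(float)*1.8+10,0,255).astype('uint8')
cv2.imwrite('pics/h4.png',b)
s=r.read_state();p=s['tool_pos'];print(p,s['force'])
for d in(-.042,.042): print((proj('side',p+[0,d,.013])-[245,170])*7)
"
```

```text
[ 0.47097491 -0.07922269  0.06001362] [ 0.28240195 -0.00193273 -0.15109026]
[309.17175755 207.62030533]
[314.06978204 305.76517684]
```

View pics/h4.png

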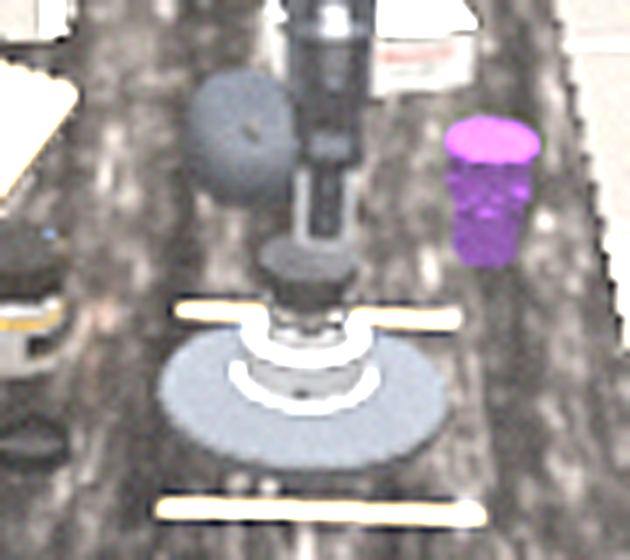

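```bash
python3 -c "
from h import *
Y=2.698
yv=np.array([np.sin(Y),-np.cos(Y),0])
for d in(-.0425,.0425,-.057,.057):
  for z in (.0,.013,.086): print(d,z,proj('side',np.array([.29,.61,.199+z])+d*yv)*1.42, proj('top',np.array([.29,.61,.199+z])+d*yv)*1.42)
print(proj('side',[.471,-.036,.133]),proj('side',[.471,-.079,.133]))
"
```

```text
-0.0425 0.0 [611.21509379 485.47072749] [ 70.58595971 394.45982878]
-0.0425 0.013 [613.49663622 476.76865376] [ 67.30262009 394.48865328]
-0.0425 0.086 [627.09927575 424.88657171] [ 47.55540576 394.66201443]
0.0425 0.0 [597.04890794 541.63369457] [ 32.8661522 374.5705542]
0.0425 0.013 [599.4276569  532.58171657] [ 29.21601856 374.39863072]
0.0425 0.086 [613.70002278 478.27033523] [  7.26920885 373.36492285]
-0.057 0.0 [613.37312517 476.91504094] [ 77.05176855 397.86918466]
-0.057 0.013 [615.63761842 468.27516101] [ 73.83162348 397.93258947]
-0.057 0.086 [629.12562767 416.81341329] [ 54.46351037 398.31394853]
0.057 0.0 [594.33764788 552.38270006] [ 26.46267728 371.19406637]
0.057 0.013 [596.73208661 543.27531633] [ 22.75059147 370.98822992]
0.057 0.086 [611.11609491 488.56492365] [  0.43239914 369.75067843]
[290.79824987 195.16635398] [290.39572742 188.15477398]
```

The side view doesn't settle where the tip is. The shut tips can reach no lower than the TCP, so closing at TCP z=0.043 clears the sleeve (0.038). I'll go there and close gently.

>>> move_arm(
  series=[
    [[0, 0, 0.004, 0, 0, 0, 0.0854], [0, 0, 0.009, 0, 0, 0, 0.0854], [0, 0, 0.014, 0, 0, 0, 0.0854], [0, 0, 0.017, 0, 0, 0, 0.0854], [0, 0, 0.017, 0, 0, 0, 0.07], [0, 0, 0.017, 0, 0, 0, 0.06], [0, 0, 0.017, 0, 0, 0, 0.052], [0, 0, 0.017, 0, 0, 0, 0.048]],
  ],
  squeeze=25,
)

```text
time: 4.3
tool_pos: [0.4712, -0.0793, 0.0433]
eef_rot: [-3.142, 0.0, 3.14]
force: [0.1, 0.2, -0.3]
gripper_width: 0.0477
grip_force: 0.0
```

```bash
python3 -c "
from h import *
im=vision.read_camera('side')
b=cv2.resize(im[170:250,245:335,::-1],None,fx=7,fy=7,interpolation=cv2.INTER_CUBIC)
b=np.clip(b.astype(float)*1.8+10,0,255).astype('uint8')
cv2.imwrite('pics/h5.png',b)
s=r.read_state();p=s['tool_pos'];print(p,s['force'],s['gripper_width'],s['grip_force'])
"
```

```text
[ 0.47109475 -0.07924747  0.04323727] [-0.04623364 -0.12190785 -0.43279513] 0.0477833486001026 0.0
```

View pics/h5.png

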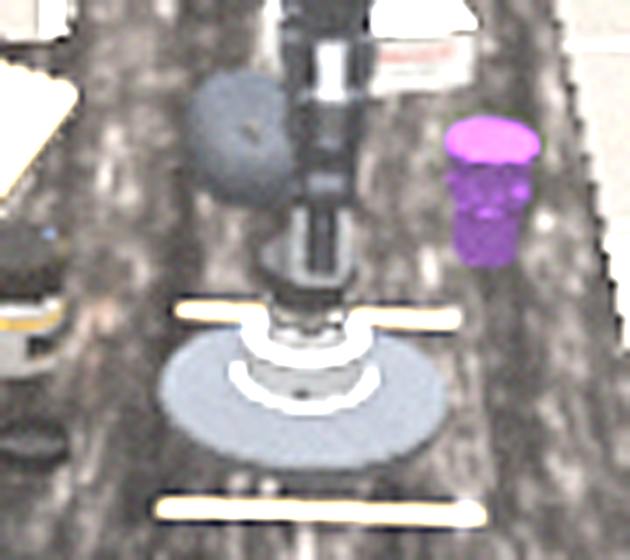

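The near finger's tip now shows at (322,285), in front of the eyecup and laid across it. I'll lower 3 mm and close.

>>> move_arm(
  series=[
    [[-0.001, 0, 0.0015, 0, 0, 0, 0.048], [-0.001, 0, 0.003, 0, 0, 0, 0.046], [-0.001, 0, 0.003, 0, 0, 0, 0.044], [-0.001, 0, 0.003, 0, 0, 0, 0.042], [-0.001, 0, 0.003, 0, 0, 0, 0.04], [-0.001, 0, 0.003, 0, 0, 0, 0.038], [-0.001, 0, 0.003, 0, 0, 0, 0.036], [-0.001, 0, 0.003, 0, 0, 0, 0.036]],
  ],
  squeeze=60,
)

```text
time: 5.15
tool_pos: [0.4726, -0.0791, 0.0409]
eef_rot: [3.142, 0.001, 3.141]
force: [-1.2, 2.7, 11.7]
gripper_width: 0.0362
grip_force: 8.9
```

```bash
python3 -c "
from h import *
im=vision.read_camera('side')
b=cv2.resize(im[185:245,260:320,::-1],None,fx=10,fy=10,interpolation=cv2.INTER_CUBIC)
b=np.clip(b.astype(float)*2+10,0,255).astype('uint8')
cv2.imwrite('pics/h6.png',b)
s=r.read_state();p=s['tool_pos'];print(p,s['force'],s['ft_torque'],s['gripper_width'],s['grip_force'])
for z in (.04,.05,.06,.07,.08):
  for y in (-.079+.018,-.079+.032): print(z,y,(proj('side',[.472,y,z])-[260,185])*10)
"
```

```text
[ 0.47260173 -0.07910573  0.04084937] [-0.80387542  2.90781149 10.75975699] [0.30484962 0.25957357 0.04389292] 0.03623972855984205 8.914591065840796
0.04 -0.061 [288.26654257 343.93685902]
0.04 -0.047 [289.38021194 368.67200302]
0.05 -0.061 [289.7059101  314.36038808]
0.05 -0.047 [290.8368262  338.91583006]
0.06 -0.061 [291.15578059 284.56809948]
0.06 -0.047 [292.30416682 308.94053547]
0.07 -0.061 [292.61626945 254.55762236]
0.07 -0.047 [293.78235274 278.74368992]
0.08 -0.061 [294.08749373 224.32655099]
0.08 -0.047 [295.27150463 248.32282802]
```

View pics/h6.png

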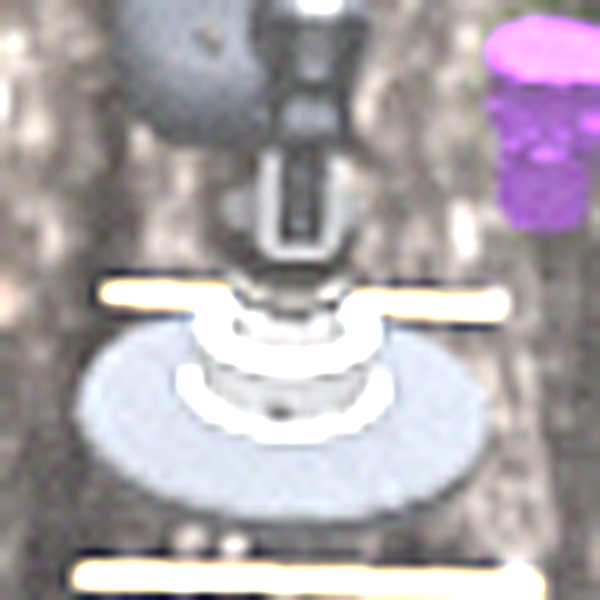

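The crop shows the finger tip (300,262) lying over the eyecup's side, below its rim, with the stand undisturbed. I'll squeeze further and watch the opening.

>>> move_arm(
  series=[
    [[0, 0, 0, 0, 0, 0, 0.034], [0, 0, 0, 0, 0, 0, 0.032], [0, 0, 0, 0, 0, 0, 0.03], [0, 0, 0, 0, 0, 0, 0.028], [0, 0, 0, 0, 0, 0, 0.026], [0, 0, 0, 0, 0, 0, 0.026], [0, 0, 0, 0, 0, 0, 0.026], [0, 0, 0, 0, 0, 0, 0.026]],
  ],
  squeeze=60,
)

```text
time: 6.0
tool_pos: [0.4741, -0.0784, 0.0421]
eef_rot: [3.141, 0.005, 3.141]
force: [-2.6, 6.1, 27.8]
gripper_width: 0.0265
grip_force: 17.9
```

The fingers kept closing while the upward force grew to 28 N. The tips are therefore resting on top of the eyecup at about 75 mm, although the reported TCP z is 42 mm. This agrees with the side pictures: the real tips stand about 32 mm above the reported TCP. I'll open, rise, and re-grip lower.

>>> move_arm(
  series=[
    [[0, 0, -0.004, 0, 0, 0, 0.03], [0, 0, -0.01, 0, 0, 0, 0.05], [0, 0, -0.012, 0, 0, 0, 0.0854], [0, 0, -0.012, 0, 0, 0, 0.0854], [0, 0, -0.012, 0, 0, 0, 0.0854], [0, 0, -0.012, 0, 0, 0, 0.0854], [0, 0, -0.006, 0, 0, 0, 0.0854], [0, 0, 0, 0, 0, 0, 0.0854]],
  ],
  squeeze=60,
)

```text
time: 6.8
tool_pos: [0.472, -0.0792, 0.0396]
eef_rot: [-3.142, 0.0, 3.14]
force: [0.1, -0.1, -0.6]
gripper_width: 0.0857
grip_force: 0.0
```

```bash
python3 - <<'E'
from h import *
t0=cv2.imread("pics/top0_raw.png")
im=vision.read_camera('side')[:,:,::-1].copy();cv2.imwrite('pics/s7.png',im)
h=cv2.cvtColor(im,cv2.COLOR_BGR2HSV)
m=cv2.inRange(h,(95,12,50),(125,60,140));mm=np.zeros_like(m);mm[215:243,262:316]=m[215:243,262:316]
mm=cv2.morphologyEx(mm,cv2.MORPH_OPEN,np.ones((3,3)))
c=max(cv2.findContours(mm,0,1)[0],key=cv2.contourArea);e=cv2.fitEllipse(cv2.convexHull(c));print(e,ray('side',e[0],.012))
# finger width profile / eyecup edges: gray rows
g=cv2.cvtColor(im,cv2.COLOR_BGR2GRAY)
for v in range(196,222,1): print(v,g[v,276:306].tolist())
s=r.read_state();print(s['tool_pos'],s['force'],s['gripper_width'])
E
```

```text
((287.8309326171875, 225.25558471679688), (21.93451499938965, 40.68478775024414), 92.60726928710938) [ 0.47349001 -0.07395589  0.012     ]
196 [45, 56, 53, 55, 59, 52, 49, 58, 54, 54, 53, 46, 57, 76, 82, 85, 85, 81, 57, 57, 93, 95, 64, 71, 69, 61, 71, 84, 89, 92]
197 [51, 45, 50, 48, 48, 46, 53, 52, 44, 50, 53, 58, 59, 82, 89, 88, 83, 80, 54, 57, 91, 92, 74, 79, 70, 66, 75, 89, 99, 95]
198 [47, 46, 46, 43, 51, 42, 49, 46, 43, 48, 52, 55, 52, 63, 59, 62, 64, 63, 54, 58, 76, 79, 82, 86, 74, 67, 81, 92, 90, 90]
199 [64, 58, 58, 56, 46, 47, 42, 46, 45, 46, 47, 47, 42, 45, 47, 48, 45, 52, 45, 42, 51, 71, 82, 85, 72, 63, 80, 92, 87, 76]
200 [72, 81, 91, 83, 63, 58, 49, 50, 45, 46, 50, 62, 63, 41, 45, 45, 41, 50, 62, 53, 50, 57, 71, 76, 71, 65, 77, 82, 78, 67]
201 [70, 82, 91, 82, 62, 56, 60, 53, 47, 44, 71, 107, 93, 36, 42, 47, 40, 78, 102, 81, 61, 61, 62, 71, 69, 62, 63, 75, 83, 70]
202 [67, 88, 104, 88, 64, 61, 61, 58, 53, 57, 80, 103, 77, 43, 53, 56, 42, 88, 116, 101, 83, 74, 62, 69, 68, 68, 61, 74, 90, 76]
203 [72, 92, 107, 83, 61, 53, 56, 66, 71, 74, 90, 106, 76, 40, 53, 60, 41, 85, 1
[... 1925 characters left out ...]

218 [115, 108, 105, 115, 191, 243, 212, 121, 116, 126, 127, 130, 126, 129, 125, 125, 119, 101, 117, 204, 242, 189, 96, 113, 109, 95, 87, 81, 73, 66]
219 [113, 109, 110, 102, 134, 213, 236, 206, 160, 144, 128, 119, 122, 120, 120, 119, 127, 141, 192, 232, 215, 147, 108, 113, 114, 117, 114, 106, 87, 69]
220 [114, 111, 100, 97, 95, 137, 201, 237, 236, 211, 181, 168, 163, 153, 162, 176, 197, 227, 239, 211, 149, 98, 109, 112, 115, 114, 114, 115, 111, 92]
221 [108, 105, 121, 119, 96, 104, 99, 121, 175, 219, 237, 239, 228, 212, 227, 236, 232, 211, 151, 96, 98, 111, 113, 110, 112, 115, 112, 115, 120, 112]
[ 0.47144943 -0.07912592  0.03868452] [-0.4807263   0.39075591 -1.20281197] 0.08527806711220816
```

>>> move_arm(
  series=[
    [[0, 0, 0.006, 0, 0, 0, 0.0854], [0, 0, 0.012, 0, 0, 0, 0.0854], [0, 0, 0.018, 0, 0, 0, 0.0854], [0, 0, 0.024, 0, 0, 0, 0.0854], [0, 0, 0.027, 0, 0, 0, 0.075], [0, 0, 0.027, 0, 0, 0, 0.062], [0, 0, 0.027, 0, 0, 0, 0.052], [0, 0, 0.027, 0, 0, 0, 0.048]],
  ],
  squeeze=40,
)

```text
time: 7.65
tool_pos: [0.4722, -0.0795, 0.0134]
eef_rot: [-3.141, 0.0, 3.14]
force: [0.6, 0.6, 0.2]
gripper_width: 0.0482
grip_force: 0.3
```

>>> move_arm(
  series=[
    [[0, 0, 0, 0, 0, 0, 0.046], [0, 0, 0, 0, 0, 0, 0.044], [0, 0, 0, 0, 0, 0, 0.042], [0, 0, 0, 0, 0, 0, 0.04], [0, 0, 0, 0, 0, 0, 0.038], [0, 0, 0, 0, 0, 0, 0.038], [0, 0, 0, 0, 0, 0, 0.038], [0, 0, 0, 0, 0, 0, 0.038]],
  ],
  squeeze=40,
)

```text
time: 8.45
tool_pos: [0.4723, -0.0793, 0.0133]
eef_rot: [-3.141, 0.001, 3.14]
force: [1.0, -1.5, 5.5]
gripper_width: 0.042
grip_force: 40.1
```

The eyecup is gripped at 42 mm with 40 N. Sliding now.

>>> move_arm(
  series=[
    [[0, 0, 0, 0, 0, 0, 0.038], [-0.0003, 0.003, 0, 0, 0, 0, 0.038], [-0.001, 0.009, 0, 0, 0, 0, 0.038], [-0.002, 0.018, 0, 0, 0, 0, 0.038], [-0.0031, 0.029, 0, 0, 0, 0, 0.038], [-0.0043, 0.04, 0, 0, 0, 0, 0.038], [-0.0054, 0.05, 0, 0, 0, 0, 0.038], [-0.0063, 0.058, 0, 0, 0, 0, 0.038]],
  ],
  squeeze=70,
)

```text
time: 9.25
tool_pos: [0.4781, -0.0223, 0.0131]
eef_rot: [-3.14, -0.001, 3.139]
force: [-1.1, -8.1, 3.0]
gripper_width: 0.041
grip_force: 72.3
```

```bash
cat > foot.py <<'E'
from h import *
import sys
def foot():
    s=r.read_state()
    im=vision.read_camera('side')[:,:,::-1].copy()
    u,v=proj('side',[s['tool_pos'][0],s['tool_pos'][1],.012]).round().astype(int)
    h=cv2.cvtColor(im,cv2.COLOR_BGR2HSV);m=cv2.inRange(h,(95,12,50),(125,60,140))
    mm=np.zeros_like(m);a=slice(v-10,v+22);b=slice(u-32,u+32);mm[a,b]=m[a,b]
    mm=cv2.morphologyEx(mm,cv2.MORPH_OPEN,np.ones((3,3)))
    c=max(cv2.findContours(mm,0,1)[0],key=cv2.contourArea);e=cv2.fitEllipse(cv2.convexHull(c))
    print("foot",e,ray('side',e[0],.012).round(4),"bottom edge",c[:,0,1].max());print(s['tool_pos'],s['eef_rot'],s['force'],s['ft_torque'],s['grip_force'])
    return im,(u,v)
if __name__=="__main__": foot()
E
python3 foot.py
```

```text
foot ((286.3973388671875, 235.97642517089844), (22.778425216674805, 42.493282318115234), 93.00855255126953) [ 0.4788 -0.0149  0.012 ] bottom edge 247
[ 0.47805501 -0.02233541  0.01308813] [-3.14001454e+00 -5.03358737e-04  3.13884778e+00] [-1.11806156 -8.14038489  2.98703718] [-2.20163752  0.07305533 -0.08765365] 72.26486921310425
```

>>> move_arm(
  series=[
    [[-0.001, 0.009, 0, 0, 0, 0, 0.038], [-0.0022, 0.02, 0, 0, 0, 0, 0.038], [-0.0035, 0.032, 0, 0, 0, 0, 0.038], [-0.005, 0.045, 0, 0, 0, 0, 0.038], [-0.0063, 0.058, 0, 0, 0, 0, 0.038], [-0.0077, 0.071, 0, 0, 0, 0, 0.038], [-0.009, 0.083, 0, 0, 0, 0, 0.038], [-0.01, 0.092, 0, 0, 0, 0, 0.038]],
  ],
  squeeze=70,
)

```text
time: 10.1
tool_pos: [0.4879, 0.0693, 0.0131]
eef_rot: [-3.139, -0.001, 3.139]
force: [-0.9, -10.2, 6.4]
gripper_width: 0.0414
grip_force: 72.4
```

>>> move_arm(
  series=[
    [[-0.001, 0.009, 0, 0, 0, 0, 0.038], [-0.0022, 0.02, 0, 0, 0, 0, 0.038], [-0.0035, 0.032, 0, 0, 0, 0, 0.038], [-0.005, 0.045, 0, 0, 0, 0, 0.038], [-0.0063, 0.058, 0, 0, 0, 0, 0.038], [-0.0077, 0.071, 0, 0, 0, 0, 0.038], [-0.009, 0.083, 0, 0, 0, 0, 0.038], [-0.01, 0.092, 0, 0, 0, 0, 0.038]],
  ],
  squeeze=70,
)

```text
time: 10.9
tool_pos: [0.4979, 0.1605, 0.0131]
eef_rot: [-3.139, -0.002, 3.138]
force: [-1.3, -11.4, 9.1]
gripper_width: 0.041
grip_force: 72.8
```

```bash
python3 foot.py
```

```text
foot ((279.72625732421875, 274.8075866699219), (29.674259185791016, 48.45977783203125), 93.65998840332031) [0.499  0.1664 0.012 ] bottom edge 289
[0.49785608 0.16046767 0.013053  ] [-3.13850830e+00 -1.77034575e-03  3.13847926e+00] [ -1.25091431 -11.41667559   9.14915228] [-2.95663912  0.19367341 -0.03878419] 72.79225945472717
```

>>> move_arm(
  series=[
    [[-0.001, 0.01, 0, 0, 0, 0, 0.038], [-0.0022, 0.022, 0, 0, 0, 0, 0.038], [-0.0035, 0.034, 0, 0, 0, 0, 0.038], [-0.0048, 0.046, 0, 0, 0, 0, 0.038], [-0.0061, 0.058, 0, 0, 0, 0, 0.038], [-0.007, 0.068, 0, 0, 0, 0, 0.038], [-0.0076, 0.0735, 0, 0, 0, 0, 0.038], [-0.0077, 0.075, 0, 0, 0, 0, 0.038]],
  ],
  squeeze=70,
)

```text
time: 11.75
tool_pos: [0.5058, 0.2348, 0.0131]
eef_rot: [-3.138, -0.002, 3.139]
force: [-1.5, -12.8, 10.5]
gripper_width: 0.0412
grip_force: 73.1
```

```bash
python3 - <<'E'
from foot import *
im,(u,v)=foot()
cv2.imwrite('pics/s8.png',im)
hsv=cv2.cvtColor(im,cv2.COLOR_BGR2HSV);m=cv2.inRange(hsv,(12,40,140),(35,200,255))
k,l,st,c=cv2.connectedComponentsWithStats(m)
for i in range(1,k):
    if 235<c[i][0]<325 and 265<c[i][1]<330 and st[i,4]>8: print(c[i].round(1),ray('side',c[i],0)[:2].round(4))
h=cv2.fitEllipse
im=vision.read_camera('top')[:,:,::-1].copy();cv2.imwrite('pics/t8.png',im)
E
```

```text
foot ((276.7574768066406, 293.6609191894531), (32.213043212890625, 51.110042572021484), 92.66881561279297) [0.5065 0.2397 0.012 ] bottom edge 309
[0.5057871  0.23484439 0.01306461] [-3.13778932e+00 -1.81364538e-03  3.13875341e+00] [ -1.46519547 -12.79198396  10.50036914] [-3.19104124  0.18183295 -0.04383412] 73.06345582008362
[244.  279.1] [0.5888 0.1718]
[252.6 276. ] [0.5676 0.1584]
[297.8 276. ] [0.4523 0.1538]
[306.9 279.2] [0.4299 0.1664]
[243.  315.9] [0.5828 0.3056]
[312.7 315.4] [0.4241 0.2986]
[252.3 319.5] [0.5611 0.3167]
[303.2 319.3] [0.4464 0.3121]
```

The foot is centred in the square to within a few mm: about (0.506, 0.236) against the mark at (0.506, 0.235). Now a first lean without any rise, to check the pivot distance from the side force.

>>> move_arm(
  series=[
    [[0, -0.0005, 0, 0, 0, 0, 0.038], [0, -0.0005, 0, 0.02, 0, 0, 0.038], [0, -0.0003, 0, 0.04, 0, 0, 0.038], [0, -0.0002, 0, 0.06, 0, 0, 0.038], [0, -0.0001, 0, 0.08, 0, 0, 0.038], [0, 0, 0, 0.1, 0, 0, 0.038], [0, 0, 0, 0.1, 0, 0, 0.038], [0, 0, 0, 0.1, 0, 0, 0.038]],
  ],
  squeeze=80,
)

```text
time: 12.65
tool_pos: [0.506, 0.2346, 0.0139]
eef_rot: [-3.038, -0.001, 3.138]
force: [-2.9, -9.2, 18.2]
gripper_width: 0.041
grip_force: 82.2
```

```bash
python3 foot.py
```

```text
foot ((276.3672790527344, 293.3569641113281), (33.32475280761719, 50.60304260253906), 92.13565063476562) [0.5074 0.2386 0.012 ] bottom edge 310
[0.50600835 0.23457542 0.01393852] [-3.03785284e+00 -1.17674897e-03  3.13839219e+00] [-2.8695692  -9.24619133 18.24263481] [-2.65133998  0.51672203 -0.08266876] 82.1764326095581
```

>>> move_arm(
  series=[
    [[0, 0, 0, -0.025, 0, 0, 0.038], [0, -0.0001, 0, -0.05, 0, 0, 0.038], [0, -0.0003, 0, -0.08, 0, 0, 0.038], [0, -0.0004, 0, -0.11, 0, 0, 0.038], [0, -0.0006, 0, -0.14, 0, 0, 0.038], [0, -0.0008, 0, -0.17, 0, 0, 0.038], [0, -0.001, 0, -0.2, 0, 0, 0.038], [0, -0.001, 0, -0.2, 0, 0, 0.038]],
  ],
  squeeze=80,
)

```text
time: 13.5
tool_pos: [0.5063, 0.2355, 0.0142]
eef_rot: [3.04, -0.0, 3.138]
force: [-3.5, -6.1, 18.6]
gripper_width: 0.0412
grip_force: 82.3
```

```bash
python3 foot.py
```

```text
foot ((276.39642333984375, 293.60919189453125), (31.827789306640625, 50.86953353881836), 91.670654296875) [0.5074 0.2395 0.012 ] bottom edge 309
[0.50628357 0.23547878 0.01422914] [ 3.04045561e+00 -3.32920012e-04  3.13820252e+00] [-3.48608618 -6.1128217  18.63563606] [-1.22077055  0.83986271  0.06396985] 82.26993083953857
```

```bash
cat > sw.py <<'E'
from h import *
def rows(t0,h0,t1,h1,n=7,d0=.005):
    P=lambda t,h:np.array([0,(d0+h)*np.sin(t),-h+(d0+h)*(1-np.cos(t))])
    R=Ro.from_rotvec([t0,0,0]).as_matrix()
    for i in range(1,n+1):
        f=i/n;t=t0+f*(t1-t0);h=h0+f*(h1-h0);s=R.T@(P(t,h)-P(t0,h0))
        print([0,round(float(s[1]),4),round(float(s[2]),4),round(t-t0,3),0,0,.038],end=", ")
    print()
E
python3 -c "
from sw import *
rows(-.1,0,.13,.002)
for i in range(1,9): t=.13*(-1)**(i+1); print(i+1);rows(t,.002*i,-t,.002*i+.002)"
```

```text
[0, 0.0002, -0.0003, 0.033, 0, 0, 0.038], [0, 0.0004, -0.0006, 0.066, 0, 0, 0.038], [0, 0.0006, -0.0008, 0.099, 0, 0, 0.038], [0, 0.0008, -0.0011, 0.131, 0, 0, 0.038], [0, 0.0011, -0.0013, 0.164, 0, 0, 0.038], [0, 0.0013, -0.0016, 0.197, 0, 0, 0.038], [0, 0.0016, -0.0018, 0.23, 0, 0, 0.038], 
2
[0, -0.0003, -0.0003, -0.037, 0, 0, 0.038], [0, -0.0006, -0.0006, -0.074, 0, 0, 0.038], [0, -0.0009, -0.0008, -0.111, 0, 0, 0.038], [0, -0.0012, -0.0011, -0.149, 0, 0, 0.038], [0, -0.0016, -0.0013, -0.186, 0, 0, 0.038], [0, -0.0019, -0.0015, -0.223, 0, 0, 0.038], [0, -0.0023, -0.0017, -0.26, 0, 0, 0.038], 
3
[0, 0.0003, -0.0003, 0.037, 0, 0, 0.038], [0, 0.0007, -0.0005, 0.074, 0, 0, 0.038], [0, 0.0011, -0.0008, 0.111, 0, 0, 0.038], [0, 0.0015, -0.001, 0.149, 0, 0, 0.038], [0, 0.0019, -0.0012, 0.186, 0, 0, 0.038], [0, 0.0024, -0.0014, 0.223, 0, 0, 0.038], [0, 0.0028, -0.0016, 0.26, 0, 0, 0.038], 
4
[0, -0.0004, -0.0003, -0.037, 0, 0, 0.038], [0, -0.0009, -0.0005, -0.074, 0, 0, 0.038], [0, -0.0013, -0.0008, -0.111, 0, 0, 0.038], [0, -0.0018, -0.001, -0.149, 0, 0, 0.038], [0, -0.0023, -0.0012, -0
[... 906 characters left out ...]
 0, 0, 0.038], [0, 0.0041, -0.0013, 0.223, 0, 0, 0.038], [0, 0.0049, -0.0014, 0.26, 0, 0, 0.038], 
8
[0, -0.0007, -0.0003, -0.037, 0, 0, 0.038], [0, -0.0015, -0.0005, -0.074, 0, 0, 0.038], [0, -0.0022, -0.0007, -0.111, 0, 0, 0.038], [0, -0.003, -0.0009, -0.149, 0, 0, 0.038], [0, -0.0038, -0.0011, -0.186, 0, 0, 0.038], [0, -0.0046, -0.0012, -0.223, 0, 0, 0.038], [0, -0.0054, -0.0013, -0.26, 0, 0, 0.038], 
9
[0, 0.0008, -0.0003, 0.037, 0, 0, 0.038], [0, 0.0016, -0.0005, 0.074, 0, 0, 0.038], [0, 0.0024, -0.0007, 0.111, 0, 0, 0.038], [0, 0.0033, -0.0009, 0.149, 0, 0, 0.038], [0, 0.0041, -0.001, 0.186, 0, 0, 0.038], [0, 0.005, -0.0012, 0.223, 0, 0, 0.038], [0, 0.0059, -0.0012, 0.26, 0, 0, 0.038],
```

>>> move_arm(
  series=[
    [[0, 0.0002, -0.0003, 0.033, 0, 0, 0.038], [0, 0.0004, -0.0006, 0.066, 0, 0, 0.038], [0, 0.0006, -0.0008, 0.099, 0, 0, 0.038], [0, 0.0008, -0.0011, 0.131, 0, 0, 0.038], [0, 0.0011, -0.0013, 0.164, 0, 0, 0.038], [0, 0.0013, -0.0016, 0.197, 0, 0, 0.038], [0, 0.0016, -0.0018, 0.23, 0, 0, 0.038], [0, 0.0016, -0.0018, 0.23, 0, 0, 0.038]],
  ],
  squeeze=80,
)

```text
time: 14.35
tool_pos: [0.5055, 0.2372, 0.0147]
eef_rot: [-3.008, -0.002, 3.141]
force: [-1.0, -4.2, 3.3]
gripper_width: 0.041
grip_force: 82.0
```

>>> move_arm(
  series=[
    [[0, -0.0003, -0.0003, -0.037, 0, 0, 0.038], [0, -0.0006, -0.0006, -0.074, 0, 0, 0.038], [0, -0.0009, -0.0008, -0.111, 0, 0, 0.038], [0, -0.0012, -0.0011, -0.149, 0, 0, 0.038], [0, -0.0016, -0.0013, -0.186, 0, 0, 0.038], [0, -0.0019, -0.0015, -0.223, 0, 0, 0.038], [0, -0.0023, -0.0017, -0.26, 0, 0, 0.038], [0, -0.0023, -0.0017, -0.26, 0, 0, 0.038]],
  ],
  squeeze=80,
)

```text
time: 15.15
tool_pos: [0.5055, 0.2355, 0.0167]
eef_rot: [3.011, -0.002, 3.139]
force: [-1.3, 0.9, -1.4]
gripper_width: 0.0407
grip_force: 81.8
```

```bash
python3 foot.py
```

```text
foot ((276.42633056640625, 294.33355712890625), (32.573707580566406, 50.976768493652344), 90.80156707763672) [0.5073 0.2422 0.012 ] bottom edge 310
[0.5054536  0.23553577 0.0167271 ] [ 3.01059597e+00 -2.25365995e-03  3.13894336e+00] [-1.29356641  0.89608589 -1.3647927 ] [-0.07779298  0.39292123 -0.0110488 ] 81.80336594581604
```

>>> move_arm(
  series=[
    [[0, 0.0003, -0.0003, 0.037, 0, 0, 0.038], [0, 0.0007, -0.0005, 0.074, 0, 0, 0.038], [0, 0.0011, -0.0008, 0.111, 0, 0, 0.038], [0, 0.0015, -0.001, 0.149, 0, 0, 0.038], [0, 0.0019, -0.0012, 0.186, 0, 0, 0.038], [0, 0.0024, -0.0014, 0.223, 0, 0, 0.038], [0, 0.0028, -0.0016, 0.26, 0, 0, 0.038], [0, 0.0028, -0.0016, 0.26, 0, 0, 0.038]],
  ],
  squeeze=80,
)

```text
time: 16.0
tool_pos: [0.5058, 0.2391, 0.0186]
eef_rot: [-3.008, -0.001, -3.14]
force: [-0.5, -2.9, -0.9]
gripper_width: 0.0407
grip_force: 83.0
```

>>> move_arm(
  series=[
    [[0, -0.0004, -0.0003, -0.037, 0, 0, 0.038], [0, -0.0009, -0.0005, -0.074, 0, 0, 0.038], [0, -0.0013, -0.0008, -0.111, 0, 0, 0.038], [0, -0.0018, -0.001, -0.149, 0, 0, 0.038], [0, -0.0023, -0.0012, -0.186, 0, 0, 0.038], [0, -0.0028, -0.0014, -0.223, 0, 0, 0.038], [0, -0.0033, -0.0016, -0.26, 0, 0, 0.038], [0, -0.0033, -0.0016, -0.26, 0, 0, 0.038]],
  ],
  squeeze=80,
)

```text
time: 16.8
tool_pos: [0.5065, 0.2352, 0.0214]
eef_rot: [3.01, 0.0, 3.138]
force: [-0.1, 1.5, 1.1]
gripper_width: 0.0408
grip_force: 83.0
```

```bash
python3 foot.py
```

```text
foot ((276.14886474609375, 294.08331298828125), (32.12197494506836, 50.987449645996094), 92.11463165283203) [0.5079 0.2413 0.012 ] bottom edge 310
[0.50648979 0.23521759 0.02135582] [3.00987011e+00 1.50801046e-05 3.13847528e+00] [-0.13082367  1.52917926  1.07339302] [0.23633303 0.29083527 0.0290315 ] 82.96027064323425
```

>>> move_arm(
  series=[
    [[0, 0.0005, -0.0003, 0.037, 0, 0, 0.038], [0, 0.001, -0.0005, 0.074, 0, 0, 0.038], [0, 0.0015, -0.0008, 0.111, 0, 0, 0.038], [0, 0.0021, -0.001, 0.149, 0, 0, 0.038], [0, 0.0027, -0.0012, 0.186, 0, 0, 0.038], [0, 0.0033, -0.0014, 0.223, 0, 0, 0.038], [0, 0.0039, -0.0015, 0.26, 0, 0, 0.038], [0, 0.0039, -0.0015, 0.26, 0, 0, 0.038]],
  ],
  squeeze=80,
)

```text
time: 17.65
tool_pos: [0.5062, 0.2398, 0.0229]
eef_rot: [-3.008, 0.0, -3.14]
force: [-0.5, -3.5, -2.5]
gripper_width: 0.0409
grip_force: 83.6
```

>>> move_arm(
  series=[
    [[0, -0.0006, -0.0003, -0.037, 0, 0, 0.038], [0, -0.0012, -0.0005, -0.074, 0, 0, 0.038], [0, -0.0018, -0.0008, -0.111, 0, 0, 0.038], [0, -0.0024, -0.001, -0.149, 0, 0, 0.038], [0, -0.003, -0.0011, -0.186, 0, 0, 0.038], [0, -0.0037, -0.0013, -0.223, 0, 0, 0.038], [0, -0.0044, -0.0014, -0.26, 0, 0, 0.038], [0, -0.0044, -0.0014, -0.26, 0, 0, 0.038]],
  ],
  squeeze=80,
)

```text
time: 18.45
tool_pos: [0.5074, 0.2354, 0.0259]
eef_rot: [3.009, 0.002, 3.139]
force: [-0.1, 3.1, 1.6]
gripper_width: 0.0407
grip_force: 83.7
```

>>> move_arm(
  series=[
    [[0, 0.0006, -0.0003, 0.037, 0, 0, 0.038], [0, 0.0013, -0.0005, 0.074, 0, 0, 0.038], [0, 0.002, -0.0007, 0.111, 0, 0, 0.038], [0, 0.0027, -0.0009, 0.149, 0, 0, 0.038], [0, 0.0034, -0.0011, 0.186, 0, 0, 0.038], [0, 0.0041, -0.0013, 0.223, 0, 0, 0.038], [0, 0.0049, -0.0014, 0.26, 0, 0, 0.038], [0, 0.0049, -0.0014, 0.26, 0, 0, 0.038]],
  ],
  squeeze=80,
)

```text
time: 19.25
tool_pos: [0.5064, 0.2397, 0.0272]
eef_rot: [-3.008, 0.001, -3.141]
force: [0.1, -2.7, 0.5]
gripper_width: 0.0411
grip_force: 84.2
```

```bash
python3 foot.py
```

```text
foot ((276.15509033203125, 294.507080078125), (32.78119659423828, 50.88665771484375), 92.96340942382812) [0.5079 0.2428 0.012 ] bottom edge 311
[0.5063776  0.23974434 0.02719929] [-3.00774122e+00  6.36314459e-04 -3.14112445e+00] [ 0.05791844 -2.73433592  0.52506917] [-0.45852173  0.11197317  0.00170166] 84.22203540802002
```

>>> move_arm(
  series=[
    [[0, -0.0008, -0.0003, -0.037, 0, 0, 0.038], [0, -0.0016, -0.0005, -0.074, 0, 0, 0.038], [0, -0.0024, -0.0007, -0.111, 0, 0, 0.038], [0, -0.0032, -0.0009, -0.149, 0, 0, 0.038], [0, -0.004, -0.0011, -0.186, 0, 0, 0.038], [0, -0.0048, -0.0012, -0.223, 0, 0, 0.038], [0, -0.0054, -0.0013, -0.26, 0, 0, 0.038], [0, -0.0054, -0.0013, -0.26, 0, 0, 0.038]],
  ],
  squeeze=80,
)

```text
time: 20.1
tool_pos: [0.5072, 0.2343, 0.0297]
eef_rot: [3.01, 0.001, 3.138]
force: [0.8, 2.2, -0.2]
gripper_width: 0.0413
grip_force: 83.9
```

```bash
python3 -c "
from sw import *
rows(-.13,.016,0,.018)
import foot;im,_=foot.foot()
cv2.imwrite('pics/s9.png',im)"
```

```text
[0, 0.0004, -0.0003, 0.019, 0, 0, 0.038], [0, 0.0008, -0.0006, 0.037, 0, 0, 0.038], [0, 0.0012, -0.0008, 0.056, 0, 0, 0.038], [0, 0.0016, -0.0011, 0.074, 0, 0, 0.038], [0, 0.0021, -0.0013, 0.093, 0, 0, 0.038], [0, 0.0025, -0.0016, 0.111, 0, 0, 0.038], [0, 0.003, -0.0018, 0.13, 0, 0, 0.038], 
foot ((276.00201416015625, 294.31207275390625), (32.43346405029297, 50.84451675415039), 91.73920440673828) [0.5083 0.2421 0.012 ] bottom edge 310
[0.50722171 0.2342706  0.02968596] [3.00966382e+00 1.40593955e-03 3.13812607e+00] [ 0.80727375  2.16795406 -0.17686763] [ 0.27844473 -0.02739269 -0.00078188] 83.92998218536377
```

>>> move_arm(
  series=[
    [[0, 0.0004, -0.0003, 0.019, 0, 0, 0.038], [0, 0.0008, -0.0006, 0.037, 0, 0, 0.038], [0, 0.0012, -0.0008, 0.056, 0, 0, 0.038], [0, 0.0016, -0.0011, 0.074, 0, 0, 0.038], [0, 0.0021, -0.0013, 0.093, 0, 0, 0.038], [0, 0.0025, -0.0016, 0.111, 0, 0, 0.038], [0, 0.003, -0.0018, 0.131, 0, 0, 0.038], [0, 0.003, -0.0018, 0.131, 0, 0, 0.038]],
  ],
  squeeze=80,
)

```text
time: 20.95
tool_pos: [0.5063, 0.2385, 0.0311]
eef_rot: [-3.14, 0.0, -3.141]
force: [0.8, 0.2, -0.8]
gripper_width: 0.0406
grip_force: 84.1
```

```bash
python3 foot.py
```

```text
foot ((276.11212158203125, 294.0348815917969), (32.87040328979492, 51.24272155761719), 91.857666015625) [0.508  0.2411 0.012 ] bottom edge 310
[0.50625984 0.2384773  0.03114297] [-3.13984330e+00  9.23130710e-05 -3.14105807e+00] [ 0.76200717  0.16250524 -0.75288338] [-0.04258135 -0.02839501 -0.03685171] 84.06725406646729
```

>>> move_arm(
  series=[
    [[0, 0, -0.002, 0, 0, 0, 0.038], [0, 0, -0.0045, 0, 0, 0, 0.038], [0, 0, -0.0075, 0, 0, 0, 0.038], [0, 0, -0.0105, 0, 0, 0, 0.038], [0, 0, -0.0135, 0, 0, 0, 0.038], [0, 0, -0.016, 0, 0, 0, 0.038], [0, 0, -0.0175, 0, 0, 0, 0.038], [0, 0, -0.0175, 0, 0, 0, 0.038]],
  ],
  squeeze=80,
)

```text
time: 21.8
tool_pos: [0.5066, 0.2374, 0.049]
eef_rot: [-3.141, 0.0, 3.14]
force: [-0.0, 0.3, -1.0]
gripper_width: 0.0409
grip_force: 84.1
```

```bash
python3 -c "
from foot import *
im,(u,v)=foot()
b=cv2.resize(im[v-55:v+30,u-55:u+55],None,fx=7,fy=7,interpolation=cv2.INTER_CUBIC)
b=np.clip(b.astype(float)*1.8+10,0,255).astype('uint8')
cv2.imwrite('pics/h9.png',b)
p=[.5065,.236]
for z in (.038,.051,.081,.11): print(z,(proj('side',p+[z])-[u-55,v-55])*7)
"
```

```text
foot ((276.0021667480469, 294.40478515625), (33.15360641479492, 50.87557601928711), 91.37810516357422) [0.5083 0.2425 0.012 ] bottom edge 311
[0.50655912 0.23736565 0.04898671] [-3.14077924e+00  3.29950586e-04  3.14028454e+00] [-0.01729087  0.28566931 -0.99776301] [ 0.03204167 -0.00847927 -0.07607221] 84.0661096572876
0.038 [385.53061349 322.24780035]
0.051 [386.6717301 291.5535272]
0.081 [389.35676955 219.33011594]
0.11 [392.02315549 147.60845527]
```

View pics/h9.png

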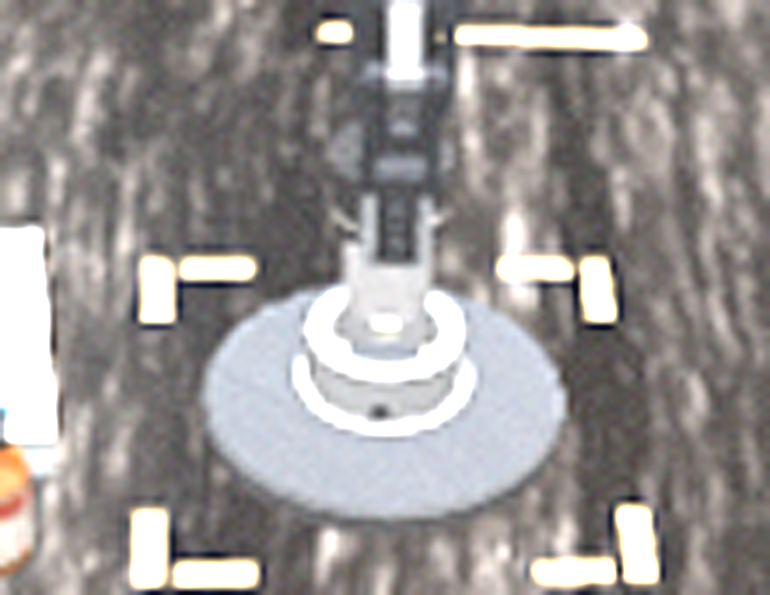

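The final crop shows the foot centred inside the four corners and lying flat. The pale barrel (rows 245–335) is held upright above the sleeve mouth (ring at (385,330)). I'll raise it 3 mm more for a safe finger's breadth, settle, and hand in.

>>> move_arm(
  series=[
    [[0, 0, -0.001, 0, 0, 0, 0.038], [0, 0, -0.002, 0, 0, 0, 0.038], [0, 0, -0.003, 0, 0, 0, 0.038], [0, 0, -0.003, 0, 0, 0, 0.038], [0, 0, -0.003, 0, 0, 0, 0.038], [0, 0, -0.003, 0, 0, 0, 0.038], [0, 0, -0.003, 0, 0, 0, 0.038], [0, 0, -0.003, 0, 0, 0, 0.038]],
  ],
  squeeze=80,
)

```text
time: 22.65
tool_pos: [0.5064, 0.2373, 0.0517]
eef_rot: [-3.141, -0.0, 3.14]
force: [-0.4, -0.7, -0.8]
gripper_width: 0.0409
grip_force: 84.1
```

```bash
python3 -c "
from bench import r,ticket
s=r.read_state();print(s['time'],s['tool_pos'],s['force'],abs(s['joint_vel']).max(),s['gripper_width'],s['grip_force'])
print(ticket.job_done())"
```

```text
22.65 [0.5063979  0.23731356 0.05168066] [-0.42315703 -0.68010272 -0.76867594] 0.0011333176172661048 0.04089932748992176 84.06688928604126
the job is handed in; nothing more can be done
None
```

I handed the job in at 22.7 s: the stand is slid inside the four tape corners and stayed flat, and the rocked-free eyepiece is gripped upright and still, an estimated 15 mm above the socket; a first, too-high grip attempt had pressed the fingertips on the eyecup's top at about 28 N, with no visible harm.

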